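Overhang a circuit module for soldering

TASK

Two flat board carriers lie on the low riser. With the fingertips, push the longer one, the one whose front end is a tongue with a row of brass contacts, straight towards the far edge of the riser until that 30 mm tongue sticks out past the edge, with the black frame lying at the edge and the carrier square to it, ready for soldering. Only slide it: do not lift it, do not touch its heat sink, and leave everything else where it is.

Things in the scene. Friction and masses are not known exactly. Their poses are not given: they have to be found in the camera images.
- riser: fixed low platform, a grey laminate top 260 (x) x 460 (y) mm, its top face 50 mm above the bench. Origin on the bench under its middle; its x axis points away from the robot, across the far working edge, y runs along that edge. Turned by up to 0.2 rad in the world
- riser_edge (a point): middle of the far top edge of the riser (130 mm from its origin along x, 50 mm up), axes as the riser's: x points outwards over the edge, y runs along the edge
- module: loose carrier to push, 8 mm thick, 0.2 kg: black frame 100 x 100 mm round a green board, ahead of it (+x) a green tongue 30 mm long, 86 mm wide with ten brass contacts. Origin under the middle of the frame: rear edge at x = -50 mm, frame front at +50, tongue end at +80. +x points to the riser's far edge, up to 0.2 rad askew. In the left or right place on the riser
- contact_end (a point): middle of the tongue's front end on the carrier's top face, 80 mm ahead of the carrier's origin and 8 mm up, axes as the carrier's. Its x in the frame of riser_edge is the overhang
- heatsink: finned aluminium heat sink fixed on the carrier to be pushed, 26 x 30 mm, 24 mm high above the frame's top, its middle 12 mm behind the carrier's origin. Origin at the centre of its underside. Not to be touched
- spare: second loose carrier, to be left alone: only a black frame 100 x 100 x 8 mm with a green board let into it, no tongue, no heat sink. Origin under its middle. In the other place on the riser
- spool: loose solder spool standing on the riser near its left end, 42 mm across, 46 mm high, origin at the centre of its underside
- flux: loose jar standing on the riser near its right end, 36 mm across, 60 mm high, origin at the centre of its underside
- tweezers: loose steel tweezers about 135 mm long lying on the bench to the right, origin near the middle
- screwdriver: loose screwdriver 160 mm long lying on the bench to the left
- tin: loose open tin with a cleaning sponge, 80 x 60 x 28 mm, on the bench far right, origin at the centre of its underside
- stand: loose clamp stand with a cast base 100 x 70 mm, 200 mm cross bar and two clips, 130 mm high, on the bench far left, origin at the centre of its underside
Mind the look-alikes: they are no part of the job. Leave any pink or red look-alike of the module alone.

How it is judged:
By the outcome, as a careful person would: the job done as asked, in the order asked, and still so for the second after the job is handed in, with the robot touching nothing.
It also fails if it takes over 42 s, if anything falls off the work surface, if the arm or the gripper's body presses on something with over 40 N, if the wrist force passes 120 N, or if a joint passes its speed limit or range.

ROBOT

A 6-joint arm with a two-finger parallel gripper is mounted at the origin on the work surface. World frame = base frame: x ahead of the robot, y to its left, z up, the work surface at z = 0. Lengths are in m, angles in rad, forces in N, time in s.
With the tool pointing down it reaches from about 0.275 to 0.725 m from the base axis. Payload 15.9 kg.
Tool frame: the origin (TCP) lies on the centre line of the jaws, within the pads' length; the fingertips stand 11 mm ahead of it and the grasp point (between the pads) lies 8 mm behind it; z points along the fingers, y is the direction in which the jaws open and shut (so a half turn about z gives the same grasp; the last joint's range is limited). The gripper opens to 85 mm and grips with 20 to 120 N. Pads are 22 mm wide; open, the fingers measure 114 mm over their backs; the gripper's body (76 mm by 85 mm) begins 54 mm behind the grasp point. The pads swing forward as they close: fully open they stand 13 mm farther back than shut.
Start: joints at [-1.107, 0.213, -0.034, 1.323, 0, 1.571], TCP at [0.224, -0.447, 0.242] pointing down, gripper open.
Joint ranges: [-2.98, 2.98], [-0.74, 1.72], [-1.14, 1.35], [-2.1, 2.04], [-1.57, 1.44], [-3.14, 3.14]. Speed limits (rad/s): [1.89, 1.89, 2.39, 2.57, 3.14, 3.14].

INTERFACE

Orientations are given as a unit quaternion [x, y, z, w].
In Python, from rig import ctrl gives the robot as it stands.
- The arm moves only by the shell command python3 -m creep 'ROWS'. ROWS is JSON, a list of rows, each an object with "dr": the turn, a rotation vector about the tool's x, y, z in degrees, a list of three; "xyz": the shift along the tool's x, y, z in mm, a list of three; "hand": the finger opening in mm, from 0 to 85.4. In form: [{"dr": [rx, ry, rz], "xyz": [dx, dy, dz], "hand": hand}, ...]. A call has 1 to 12 rows; each row shifts and turns the commanded pose from where the row before left it, along the tool's axes as they then stand; what a row does not reach is not made up. A row lasts 1/10 s, in which the tool goes at most 50 mm and 8.59 degrees, less where a joint would pass 70% of its speed; a pose out of reach is approached as far as the arm can. A call with a gripper value outside its range is refused whole. The fingers move at their own pace and stop on an object; the grip force is fixed at half the most. Time passes only in rows, so rows that do not move let the fingers close. It gives the time, the measured TCP pose, the force and the opening at its end, in the units of the state.
- ctrl.read_state(): the state, without advancing time (a new reading comes with each control period).
- ctrl.camera(name): name is "side" or "top" or "wrist"; returns the picture (480x640x3 uint8, blue, green, red); there is no depth.
- ctrl.camera_model(name): a dict with "K" (3x3 intrinsics, pixels), "cam_to_world" (4x4, takes a point from camera to world coordinates). Camera axes: x right, y up, looking along -z (the intrinsics and any distortion apply to the point x, -y, -z); pixel columns grow to the right and rows downward; lengths in m; the calibration is good to about 2 mm. A picture is of the moment at which its call begins: read the wrist's pose just before it. camera_model takes no time and is no camera call; for the wrist camera it gives the pose at the moment of the call.
- ctrl.sign_off(): hands the job in, once; it reports no verdict.
The state is a dict: "t": time; "qpos": joint angles; "joint_vel": joint speeds; "effort": joint torques, N m; "eef_pos": TCP position; "eef_rot": TCP orientation; "force": force on the tool from outside, world axes, zero at the start; "wrist_torque": the same for the moment, N m; "width": opening from 0.0 (shut) to 1.0 (fully open).
Only numpy, scipy, OpenCV 4.12 (cv2) and the standard library are available. Lean on these libraries where they do the work, as an engineer would, in place of code of your own. Each camera call takes 0.05 s, during which the arm holds its last target.

## Working session

There is one attempt and no reset: what is moved stays moved. The work goes in short steps, Python scripts to look and compute and a shell command to move; the robot and the scene stay as the last step left them, time stands still between calls to the robot, and variables do not carry over. Pictures are saved under pics/ and viewed, and the job is handed in when it is done.

```bash
ls; mkdir -p pics; python3 - <<'E'
from rig import ctrl
import cv2
s=ctrl.read_state();print(s)
for n in ["top","side"]:
    cv2.imwrite(f"pics/{n}0.png",ctrl.camera(n)); m=ctrl.camera_model(n); print(n,m)
E
```

```text
pics
{'t': 0.0, 'qpos': array([-1.10701304e+00,  2.13356466e-01, -3.50607701e-02,  1.32349494e+00,
       -7.80836270e-06,  1.57080428e+00]), 'joint_vel': array([-5.48971593e-04,  2.59631125e-04,  3.84060002e-04, -4.25768585e-05,
        4.94846563e-04, -8.38577328e-05]), 'effort': array([ 2.60054941e-03, -6.86165714e+01,  4.87121522e+01,  1.77673419e-02,
        1.68462833e-05,  8.29673968e-05]), 'eef_pos': array([ 0.22351872, -0.44689117,  0.24181534]), 'eef_rot': array([ 9.73234162e-01,  2.29815042e-01, -1.32023503e-04, -5.42093179e-04]), 'force': array([ 0.01322346, -0.62493042, -0.28639501]), 'wrist_torque': array([ 0.03454426,  0.04516333, -0.0354126 ]), 'width': 0.9988987517606831}
top {'K': array([[593.67657995,   0.        , 315.38210333],
       [  0.        , 593.67657995, 238.56422461],
       [  0.        ,   0.        ,   1.        ]]), 'cam_to_world': array([[ 5.77887608e-02,  9.75597037e-01, -2.11827477e-01,
         2.12559863e-01],
       [-9.98328255e-01,  5.62445064e-02, -1.33135651e-02,
        -2.72105313e-03],
       [-1.07454280e-03,  2.12242730e-01,  9.77216388e-01,
         1.35034680e+00],
       [ 0.00000000e+00,  0.00000000e+00,  0.00000000e+00,
         1.00000000e+00]])}
side {'K': array([[444.71230118,   0.        , 311.66401255],
       [  0.        , 444.71230118, 241.70020665],
       [  0.        ,   0.        ,   1.        ]]), 'cam_to_world': array([[ 8.58959363e-01,  3.20644290e-01, -3.99219303e-01,
        -1.29497713e-02],
       [-5.12043065e-01,  5.36599414e-01, -6.70725702e-01,
        -7.84324045e-01],
       [-8.43522049e-04,  7.80543598e-01,  6.25100776e-01,
         8.04895283e-01],
       [ 0.00000000e+00,  0.00000000e+00,  0.00000000e+00,
         1.00000000e+00]])}
```

View pics/top0.png

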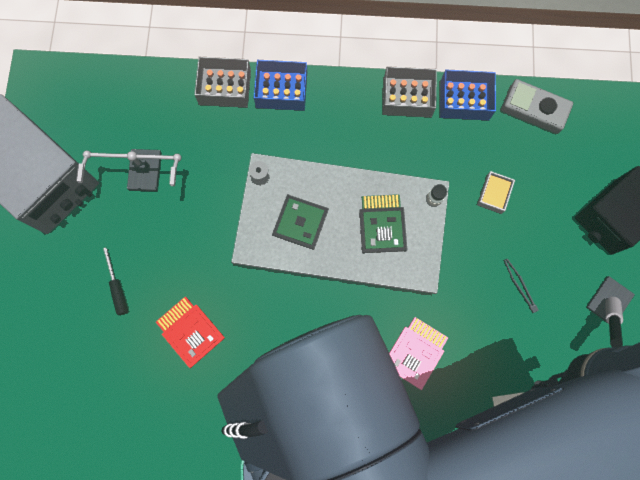

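View pics/side0.png

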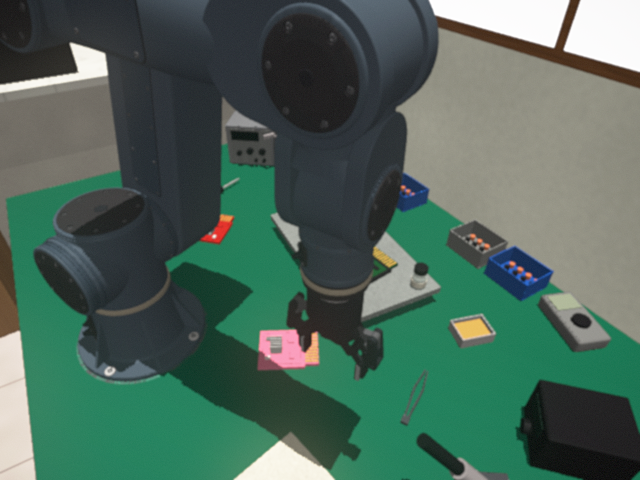

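The top view shows four candidates. The carrier at (383,225) has a black frame, a green board, a brass-contact tongue at (380,201) and a heat sink at (385,233). The others are the tongueless spare at (301,222), a red look-alike at (190,330) and a pink one at (418,352), both on the bench. (383,225) fits the description: it is on the riser and has the brass row facing the far edge. I'll confirm it in a crop and measure it.

```bash
cat > h.py <<'E'
import numpy as np, cv2
from rig import ctrl
def cast(n,px,z,m=None):
    m=m or ctrl.camera_model(n); K=m["K"];T=m["cam_to_world"]
    px=np.atleast_2d(np.array(px,float))
    d=np.c_[(px[:,0]-K[0,2])/K[0,0],-(px[:,1]-K[1,2])/K[1,1],-np.ones(len(px))]@T[:3,:3].T
    o=T[:3,3]; return o+d*((z-o[2])/d[:,2])[:,None]
E
python3 - <<'E'
from h import *
im=cv2.imread("pics/top0.png")
c=cv2.resize(im[145:300,225:460],None,fx=3.4,fy=3.4,interpolation=cv2.INTER_CUBIC)
cv2.imwrite("pics/crop0.png",c[:600,:800])
hsv=cv2.cvtColor(im,cv2.COLOR_BGR2HSV)
roi=np.zeros(im.shape[:2],np.uint8);roi[140:310,220:465]=255
# riser: everything not saturated green bench
bench=cv2.inRange(hsv,(60,120,40),(90,255,255))
bm=cv2.bitwise_and(cv2.bitwise_not(bench),roi)
cs,_=cv2.findContours(bm,cv2.RETR_EXTERNAL,cv2.CHAIN_APPROX_NONE)
c=max(cs,key=cv2.contourArea); h=cv2.convexHull(c)
q=cv2.approxPolyDP(h,6,True)[:,0];print("riser",cv2.contourArea(h),q.tolist());print(np.round(cast("top",q,.05),4).tolist())
# dark frames
dk=cv2.inRange(hsv,(0,0,0),(180,255,75));dk=cv2.bitwise_and(dk,roi)
cs,_=cv2.findContours(dk,cv2.RETR_EXTERNAL,cv2.CHAIN_APPROX_NONE)
for c in cs:
    if cv2.contourArea(c)>300:
        r=cv2.minAreaRect(c);b=cv2.boxPoints(r);w=cast("top",b,.058)
        print(r);print(np.round(w,4).tolist())
br=cv2.bitwise_and(cv2.inRange(hsv,(15,120,90),(35,255,255)),roi)
p=cv2.findNonZero(br);r=cv2.minAreaRect(p);print("brass",r,np.round(cast("top",cv2.boxPoints(r),.058),4).tolist())
E
```

```text
riser 23779.0 [[250, 154], [448, 181], [437, 292], [234, 265]]
[[0.6856, 0.1776, 0.05], [0.6465, -0.2803, 0.05], [0.3898, -0.2588, 0.05], [0.4241, 0.1919, 0.05]]
brass ((380.9261169433594, 201.17076110839844), (11.426824569702148, 33.6702995300293), 86.8201675415039) [[0.5965, -0.0888, 0.058], [0.6052, -0.1646, 0.058], [0.5785, -0.1668, 0.058], [0.5698, -0.0913, 0.058]]
```

View pics/crop0.png

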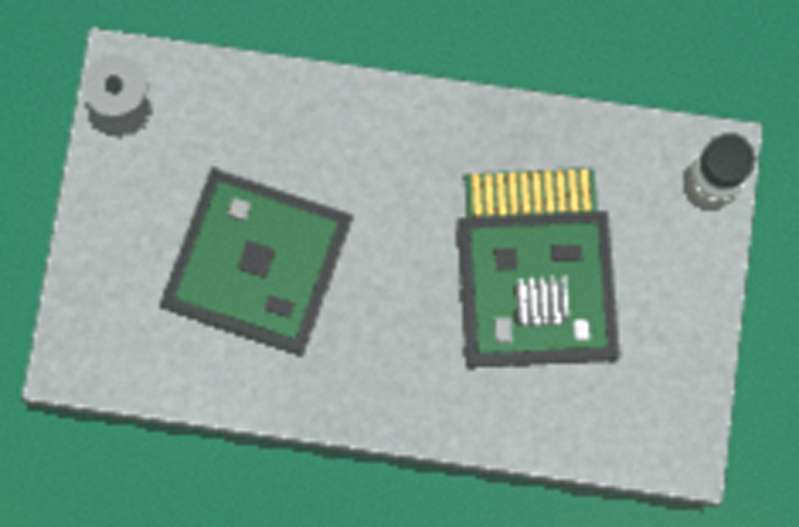

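The crop confirms it: the right-hand carrier, with the brass tongue and heat sink, is the module. The left one has no tongue. The next step is the module's outline at sub-pixel precision.

```bash
cat > mod.py <<'E'
from h import *
def comps(im,roi):
    hsv=cv2.cvtColor(im,cv2.COLOR_BGR2HSV)
    m=((hsv[...,2]<120)|(hsv[...,1]>60)).astype(np.uint8)*255
    m=cv2.bitwise_and(m,roi)
    cs,_=cv2.findContours(m,cv2.RETR_EXTERNAL,cv2.CHAIN_APPROX_NONE)
    return [c for c in cs if cv2.contourArea(c)>300],hsv
def fitline(p):
    vx,vy,x,y=cv2.fitLine(p.astype(np.float32),cv2.DIST_HUBER,0,.001,.001).ravel()
    return np.array([vx,vy]),np.array([x,y])
E
python3 - <<'E'
from mod import *
im=cv2.imread("pics/top0.png")
roi=np.zeros(im.shape[:2],np.uint8);cv2.fillConvexPoly(roi,np.array([[253,160],[443,186],[433,285],[240,260]]),255)
cs,hsv=comps(im,roi)
for c in cs: print(cv2.boundingRect(c),cv2.contourArea(c), cv2.minAreaRect(c))
c=[c for c in cs if cv2.boundingRect(c)[0]>340 and cv2.boundingRect(c)[0]<400][0]
w=cast("top",c[:,0],.058)[:,:2]
r=cv2.minAreaRect((w*1000).astype(np.float32));print(r,np.round(cv2.boxPoints(r),1).tolist())
q=cv2.approxPolyDP(c,2.5,True)[:,0];print(q.tolist());print(np.round(cast("top",q,.058)[:,:2]*1000,1).tolist())
for a,b in [((234,265),(437,292)),((250,154),(448,181))]: pass
# frame dark mask
g=hsv[...,2]; print(g[215:255:3,358:412:3])
E
```

```text
(359, 195, 48, 59) 2374.5 ((382.13037109375, 223.5856170654297), (57.575157165527344, 45.34901428222656), 86.42366790771484)
(272, 194, 57, 56) 1882.5 ((299.805419921875, 221.64480590820312), (44.86726760864258, 44.53093719482422), 19.653823852539062)
((536.5228271484375, -131.76214599609375), (131.72543334960938, 100.997314453125), 6.074211597442627) [[465.70001220703125, -88.5], [476.3999938964844, -188.89999389648438], [607.4000244140625, -175.0], [596.7000122070312, -74.5999984741211]]
[[362, 196], [359, 212], [362, 252], [405, 251], [403, 208], [399, 206], [399, 195]]
[[597.2, -84.7], [559.4, -79.5], [468.2, -90.0], [476.0, -185.1], [574.4, -178.1], [578.5, -168.9], [604.3, -168.2]]
[[179  84 133 135 135 135 135 133 134 130 134 136 133 133 130  88 183 182]
 [192  81 133 136  93  91  96 136 136 137  80  83  81 134 130  81 183 190]
 [187  79 130 132 114  85  93 134 134 135  75  81  85 134 129  81 188 184]
 [182  80 119 136 129 111 114 134 135 134 135 133 133 132 134  83 190 187]
 [181  86 112 137 136 136 138 142 153 148 164 197 135 135 136  83 189 188]
 [185  82  92 133 135 134  86 245 238 243 244 222 135 132 135  84 187 194]
 [181  80  97 136 136 137 130 194 242 244 244 247 133 137 135  87 167 189]
 [180  92  97 137 139 136  92 244 243 244 244 214 137 137 136  87 146 193]
 [193  95  92 139 130 184  92 244 229 207 227 125 221 190 136  88 141 188]
 [181 111  95 138 145 187 136 137 138 137 140 138 219 254 134  84 117 187]
 [189 146  85 139 134 141 141 136 137 134 135 136 142 150 140 115 114 192]
 [189 104  85 120 105 116 102  90  98  94  90  90  84  87  86  86  97 194]
 [191 176  87  86  86  85  85  79  82  83  87  85  87  97 121 137 151 188]
 [195 189 182 184 186 188 189 189 186 186 191 188 191 192 187 182 191 189]]
```

```bash
cat >> mod.py <<'E'
def edge_cols(ch,cols,r0f,half=5):
    """subpixel row of half-level crossing along columns near row r0f(col)"""
    out=[]
    for c in cols:
        r=int(round(r0f(c)));v=ch[r-half:r+half+1,c].astype(float)
        lo,hi=v[:3].mean(),v[-3:].mean();mid=(lo+hi)/2
        s=np.sign(hi-lo);k=np.where((s*(v[:-1]-mid)<0)&(s*(v[1:]-mid)>=0))[0]
        if len(k)==1 and abs(hi-lo)>20:
            k=k[0];out.append((c,r-half+k+(mid-v[k])/(v[k+1]-v[k])))
    return np.array(out)
def riser_edge(im):
    """far edge line: midpoint est, yaw"""
    red=im[...,2]
    p=edge_cols(red,range(262,440),lambda c:154+(c-250)*27/198)
    d,x=fitline(p)
    res=(p-x)@np.array([-d[1],d[0]]);p=p[abs(res)<1];d,x=fitline(p)
    a=cast("top",[x-90*d,x+90*d],.05)[:,:2]
    y=a[0]-a[1];y/=np.linalg.norm(y);xr=np.array([y[1],-y[0]])
    return a.mean(0),xr,y,len(p),np.std((p-x)@np.array([-d[1],d[0]]))
E
python3 - <<'E'
from mod import *
im=cv2.imread("pics/top0.png")
o,x,y,n,s=riser_edge(im)
print(o,x,y,np.degrees(np.arctan2(x[1],x[0])),n,s)
for nme,p in dict(origin=(.5216,-.1333),lrear=(.4657,-.0885),rrear=(.4764,-.1889),rnear=(.3898,-.2588),lnear=(.4241,.1919),L=(.6856,.1776),R=(.6465,-.2803)).items():
    d=np.array(p)-o;print(nme,np.round([d@x*1000,d@y*1000],1))
T=o-.225*x;print(T)
E
```

```text
[ 0.66561092 -0.07804255] [ 0.99578003 -0.09177212] [0.09177212 0.99578003] -5.265564347316974 178 0.1454743593280493
origin [-138.3  -68.2]
lrear [-198.1  -28.8]
rrear [-178.2 -127.8]
rnear [-258.1 -205.3]
lnear [-265.3  246.6]
L [ -3.6 256.4]
R [  -0.5 -203.2]
[ 0.44156042 -0.05739382]
```

```bash
python3 -m creep '[{"dr":[0,0,8],"xyz":[0,0,0],"hand":56},{"dr":[0,0,8],"xyz":[0,0,0],"hand":56},{"dr":[0,0,8],"xyz":[0,0,0],"hand":56},{"dr":[0,0,7.8],"xyz":[0,0,0],"hand":56},{"dr":[0,0,0],"xyz":[0,0,0],"hand":56}]'
python3 - <<'E'
from rig import ctrl
from scipy.spatial.transform import Rotation as R
import numpy as np
s=ctrl.read_state();M=R.from_quat(s["eef_rot"]).as_matrix();print(M.round(3),np.degrees(np.arctan2(M[1,0],M[0,0])))
print((M.T@(np.array([.4368,-.1313,.15])-s["eef_pos"])*1000).round(1))
E
```

```text
t: 0.6
eef_pos: [0.2236, -0.447, 0.242]
eef_rot: [0.999, -0.047, -0.0, -0.0]
force: [-0.6, -0.1, -0.6]
width: 0.658
[[ 0.996 -0.094 -0.   ]
 [-0.094 -0.996  0.001]
 [-0.    -0.001 -1.   ]] -5.366630029317182
[ 182.8 -334.2   92.2]
```

```bash
python3 -m creep '[{"dr":[0,0,0],"xyz":[15,-28,0],"hand":56},{"dr":[0,0,0],"xyz":[15,-28,0],"hand":56},{"dr":[0,0,0],"xyz":[15,-28,0],"hand":56},{"dr":[0,0,0],"xyz":[15,-28,0],"hand":56},{"dr":[0,0,0],"xyz":[15,-28,0],"hand":56},{"dr":[0,0,0],"xyz":[15,-28,0],"hand":56},{"dr":[0,0,0],"xyz":[15,-28,0],"hand":56},{"dr":[0,0,0],"xyz":[15,-28,0],"hand":56},{"dr":[0,0,0],"xyz":[15,-28,0],"hand":56},{"dr":[0,0,0],"xyz":[15,-28,0],"hand":56},{"dr":[0,0,0],"xyz":[15,-28,0],"hand":56},{"dr":[0,0,0],"xyz":[15,-28,0],"hand":56}]'
python3 - <<'E'
from h import *
from scipy.spatial.transform import Rotation as R
for n in ["wrist","top","side"]: cv2.imwrite(f"pics/{n}1.png",ctrl.camera(n))
s=ctrl.read_state();M=R.from_quat(s["eef_rot"]).as_matrix();print(s["eef_pos"],s["force"])
print((M.T@(np.array([.4368,-.1313,.15])-s["eef_pos"])*1000).round(1), np.degrees(np.arctan2(M[1,0],M[0,0])))
E
```

```text
t: 1.8
eef_pos: [0.434, -0.1277, 0.2422]
eef_rot: [0.999, -0.043, -0.0, 0.0]
force: [-0.1, -0.1, 0.5]
width: 0.657
[ 0.43402177 -0.12772855  0.24202622] [-0.81428256  0.49870798 -0.69929784]
[ 3.1  3.3 92. ] -4.835956234549797
```

View pics/wrist1.png

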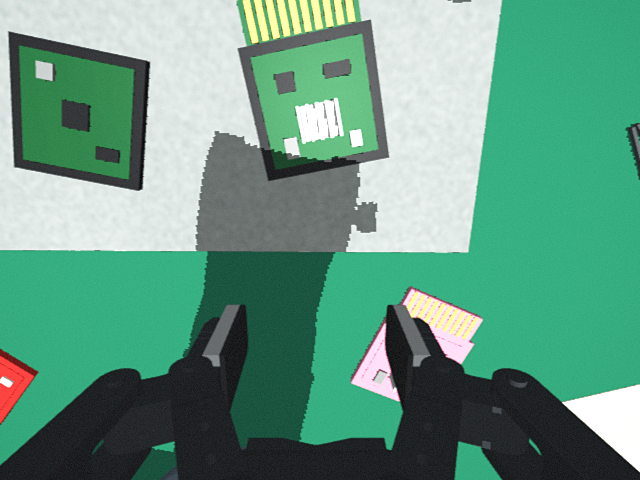

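View pics/side1.png

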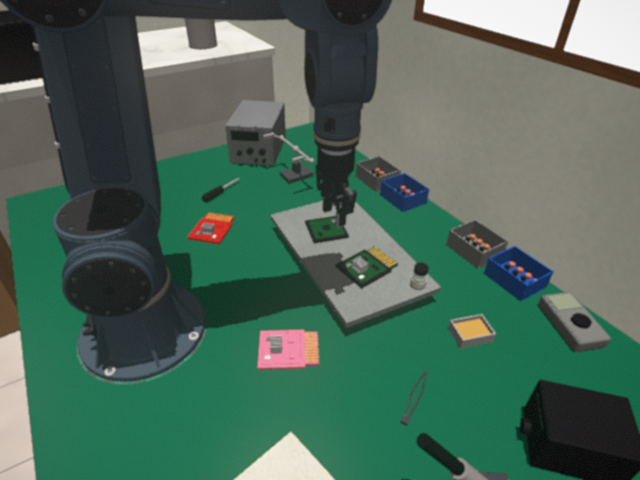

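View pics/top1.png

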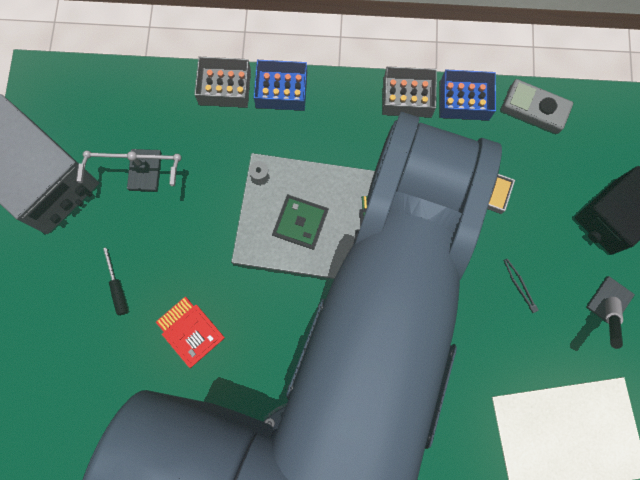

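The wrist view shows the module ahead of the fingers, with corners at about (240,47), (370,20), (387,157) and (270,180). The riser's near edge is almost level at row 251, so the tool is nearly square to it. I'll settle the arm and cross-check the riser yaw and module pose from the wrist camera.

```bash
python3 -m creep '[{"dr":[0,0,0],"xyz":[0,0,0],"hand":56},{"dr":[0,0,0],"xyz":[0,0,0],"hand":56}]'
cat > w.py <<'E'
from mod import *
from scipy.spatial.transform import Rotation as R
def tool():
    s=ctrl.read_state();M=R.from_quat(s["eef_rot"]).as_matrix();return s["eef_pos"],M,np.degrees(np.arctan2(M[1,0],M[0,0]))
E
python3 - <<'E'
from w import *
p,M,yaw=tool();m=ctrl.camera_model("wrist");im=ctrl.camera("wrist");cv2.imwrite("pics/wrist2.png",im)
print(p,yaw); print(m["K"][0],m["cam_to_world"][:3].round(3))
red=im[...,2]
# near edge
q=edge_cols(red,list(range(10,180))+list(range(380,460)),lambda c:251,8)
d,x=fitline(q);r=(q-x)@np.array([-d[1],d[0]]);q=q[abs(r)<1.5];d,x=fitline(q)
a=cast("wrist",[x-200*d,x+200*d],.05,m)[:,:2];y=a[0]-a[1];y/=np.linalg.norm(y)
print("near edge yaw",np.degrees(np.arctan2(-y[0],y[1])),len(q),a)
hsv=cv2.cvtColor(im,cv2.COLOR_BGR2HSV)
mk=cv2.inRange(hsv,(0,0,0),(180,90,105));mk[185:]=0;mk[:,:225]=0;mk[:,400:]=0
cv2.imwrite("pics/mk.png",mk)
c=np.array([[240,47],[370,20],[387,157],[270,180]])
print((cast("wrist",c,.058,m)[:,:2]*1000).round(1).tolist())
E
```

```text
t: 2.15
eef_pos: [0.4331, -0.1296, 0.2423]
eef_rot: [0.999, -0.045, -0.0, 0.0]
force: [-0.2, -1.3, -0.6]
width: 0.649
[ 0.4331098  -0.12960719  0.24229077] -5.194866626972276
[384.9011569    0.         315.92568354] [[-0.09   0.948  0.307  0.512]
 [-0.996 -0.085 -0.028 -0.136]
 [ 0.    -0.308  0.951  0.375]]
near edge yaw -5.165731160336573 250 [[ 0.42259046  0.1054165 ]
 [ 0.39046678 -0.24991784]]
[[568.4, -84.9], [577.5, -181.8], [478.6, -190.9], [468.7, -94.6]]
```

```bash
python3 -m creep '[{"dr":[0,0,0],"xyz":[0,0,14],"hand":56},{"dr":[0,0,0],"xyz":[0,2,14],"hand":56},{"dr":[0,0,0],"xyz":[0,0,14],"hand":56},{"dr":[0,0,0],"xyz":[0,0,14],"hand":56},{"dr":[0,0,0],"xyz":[0,0,14],"hand":56},{"dr":[0,0,0],"xyz":[0,0,14],"hand":56},{"dr":[0,0,0],"xyz":[0,0,14],"hand":56},{"dr":[0,0,0],"xyz":[0,0,14],"hand":56},{"dr":[0,0,0],"xyz":[0,0,14],"hand":56},{"dr":[0,0,0],"xyz":[0,0,14],"hand":56},{"dr":[0,0,0],"xyz":[0,0,14],"hand":56},{"dr":[0,0,0],"xyz":[0,0,10],"hand":56}]'
python3 -m creep '[{"dr":[0,0,0],"xyz":[0,0,0],"hand":56},{"dr":[0,0,0],"xyz":[0,0,0],"hand":56}]'
python3 - <<'E'
from w import *
print(tool())
for n in ["wrist","side"]: cv2.imwrite(f"pics/{n}3.png",ctrl.camera(n))
im=cv2.imread("pics/side3.png")[180:330,270:450];cv2.imwrite("pics/side3c.png",cv2.resize(im,None,fx=4,fy=4,interpolation=cv2.INTER_CUBIC))
E
```

```text
t: 3.4
eef_pos: [0.4328, -0.1315, 0.0776]
eef_rot: [0.999, -0.046, -0.0, -0.0]
force: [-0.2, -0.5, 0.1]
width: 0.652
t: 3.6
eef_pos: [0.4333, -0.1312, 0.0786]
eef_rot: [0.999, -0.046, 0.0, 0.0]
force: [0.7, -0.3, -0.3]
width: 0.658
(array([ 0.43333032, -0.13122251,  0.07863198]), array([[ 9.95817942e-01, -9.13598584e-02,  5.61622251e-05],
       [-9.13598562e-02, -9.95817943e-01, -4.13662790e-05],
       [ 5.97065688e-05,  3.60623100e-05, -9.99999998e-01]]), np.float64(-5.241843452193597))
```

View pics/wrist3.png

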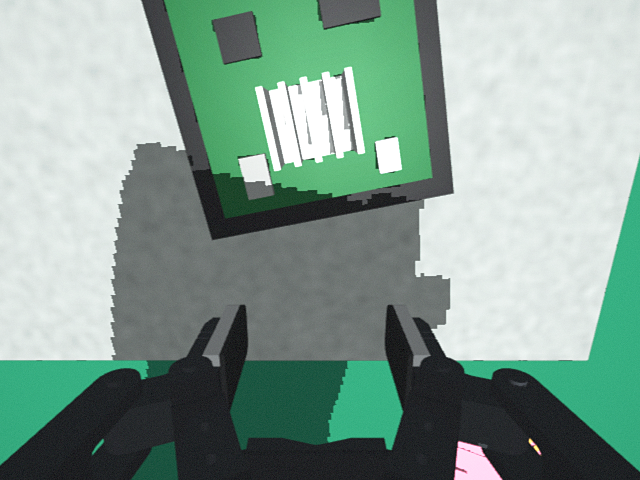

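View pics/side3c.png

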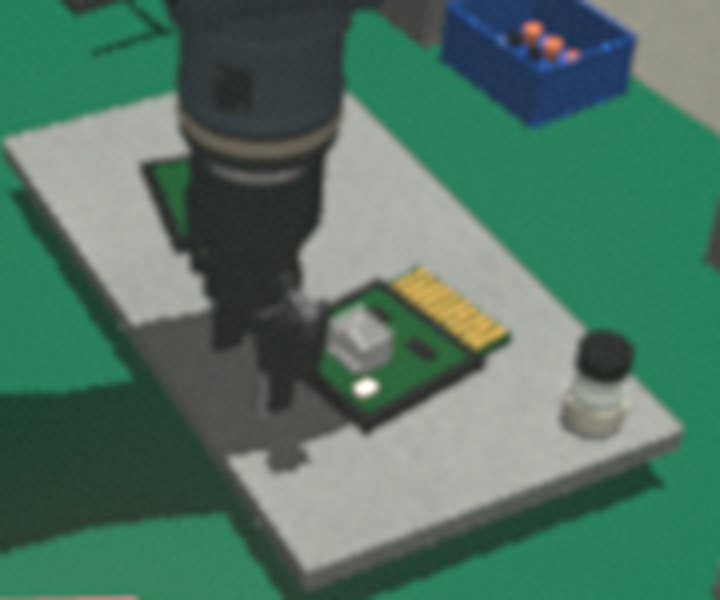

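The left rear corner of the module (212,238) lies straight ahead of the left fingertip, and both tips are over the riser. Next I feel for the riser top with small downward steps.

```bash
python3 -m creep '[{"dr":[0,0,0],"xyz":[0,0,4],"hand":56},{"dr":[0,0,0],"xyz":[0,0,4],"hand":56},{"dr":[0,0,0],"xyz":[0,0,4],"hand":56},{"dr":[0,0,0],"xyz":[0,0,1],"hand":56},{"dr":[0,0,0],"xyz":[0,0,0],"hand":56}]'
for i in 1 ; do :; done
python3 -m creep '[{"dr":[0,0,0],"xyz":[0,0,1],"hand":56},{"dr":[0,0,0],"xyz":[0,0,1],"hand":56}]'
python3 -m creep '[{"dr":[0,0,0],"xyz":[0,0,1],"hand":56},{"dr":[0,0,0],"xyz":[0,0,0],"hand":56}]'
```

```text
t: 4.2
eef_pos: [0.4332, -0.1309, 0.0651]
eef_rot: [0.999, -0.046, -0.0, -0.0]
force: [-0.9, 0.0, -0.6]
width: 0.656
t: 4.4
eef_pos: [0.4335, -0.131, 0.0634]
eef_rot: [0.999, -0.046, 0.0, 0.0]
force: [0.3, 1.0, -0.2]
width: 0.658
t: 4.6
eef_pos: [0.4333, -0.1309, 0.0622]
eef_rot: [0.999, -0.046, -0.0, -0.0]
force: [0.3, 0.5, 0.1]
width: 0.652
```

```bash
python3 -m creep '[{"dr":[0,0,0],"xyz":[0,0,1],"hand":56},{"dr":[0,0,0],"xyz":[0,0,0],"hand":56}]'
python3 -m creep '[{"dr":[0,0,0],"xyz":[0,0,1],"hand":56},{"dr":[0,0,0],"xyz":[0,0,0],"hand":56}]'
python3 -m creep '[{"dr":[0,0,0],"xyz":[0,0,1],"hand":56},{"dr":[0,0,0],"xyz":[0,0,0],"hand":56}]'
```

```text
t: 4.8
eef_pos: [0.4333, -0.1309, 0.0612]
eef_rot: [0.999, -0.046, -0.0, -0.0]
force: [-0.6, -0.1, 0.5]
width: 0.656
t: 5.0
eef_pos: [0.4333, -0.131, 0.0602]
eef_rot: [0.999, -0.046, -0.0, 0.0]
force: [-0.2, -0.2, -0.2]
width: 0.653
t: 5.2
eef_pos: [0.4333, -0.1309, 0.0592]
eef_rot: [0.999, -0.046, -0.0, -0.0]
force: [0.5, 0.1, -0.6]
width: 0.655
```

```bash
python3 -m creep '[{"dr":[0,0,0],"xyz":[0,0,1],"hand":56},{"dr":[0,0,0],"xyz":[0,0,0],"hand":56}]'
python3 -m creep '[{"dr":[0,0,0],"xyz":[0,0,1],"hand":56},{"dr":[0,0,0],"xyz":[0,0,0],"hand":56}]'
python3 -m creep '[{"dr":[0,0,0],"xyz":[0,0,1],"hand":56},{"dr":[0,0,0],"xyz":[0,0,0],"hand":56}]'
```

```text
t: 5.4
eef_pos: [0.4333, -0.1309, 0.0582]
eef_rot: [0.999, -0.046, -0.0, -0.0]
force: [0.3, 0.4, -0.7]
width: 0.653
t: 5.6
eef_pos: [0.4333, -0.1309, 0.0572]
eef_rot: [0.999, -0.046, -0.0, -0.0]
force: [-0.1, 1.0, -0.5]
width: 0.657
t: 5.8
eef_pos: [0.4334, -0.131, 0.0568]
eef_rot: [0.999, -0.046, 0.0, 0.0]
force: [-4.3, 2.3, 13.2]
width: 0.654
```

Contact at TCP z ≈ 0.057. I'll raise 3.5 mm, so the tips sit at mid-height of the frame's edge, and start pushing.

```bash
python3 -m creep '[{"dr":[0,0,0],"xyz":[0,0,-2],"hand":56},{"dr":[0,0,0],"xyz":[0,0,-2],"hand":56},{"dr":[0,0,0],"xyz":[5,0,0],"hand":56},{"dr":[0,0,0],"xyz":[5,0,0],"hand":56},{"dr":[0,0,0],"xyz":[4,0,0],"hand":56},{"dr":[0,0,0],"xyz":[4,0,0],"hand":56},{"dr":[0,0,0],"xyz":[4,0,0],"hand":56},{"dr":[0,0,0],"xyz":[4,0,0],"hand":56},{"dr":[0,0,0],"xyz":[4,0,0],"hand":56},{"dr":[0,0,0],"xyz":[4,0,0],"hand":56},{"dr":[0,0,0],"xyz":[4,0,0],"hand":56},{"dr":[0,0,0],"xyz":[4,0,0],"hand":56}]'
python3 - <<'E'
from w import *
print(tool()[::2]); cv2.imwrite("pics/wrist4.png",ctrl.camera("wrist"))
E
```

```text
t: 7.0
eef_pos: [0.4755, -0.1348, 0.0603]
eef_rot: [0.999, -0.046, -0.0, -0.0]
force: [-1.1, 0.1, -0.4]
width: 0.655
(array([ 0.47548689, -0.13480237,  0.0602961 ]), np.float64(-5.22598869113044))
```

View pics/wrist4.png

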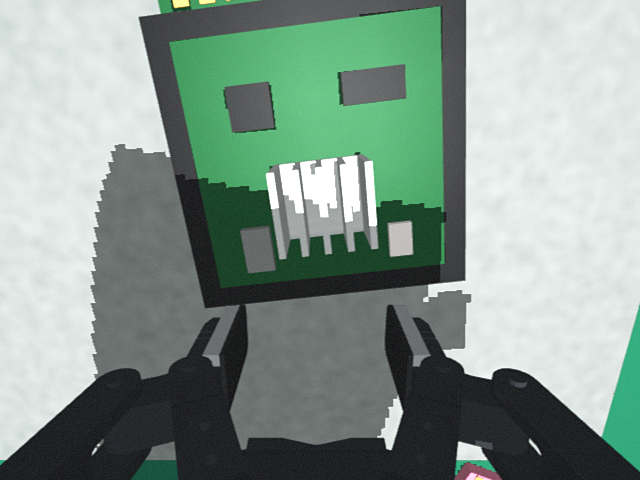

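The module is turning square: its rear edge now runs from (206,305) to (465,280), with the left fingertip in contact. I'll keep pushing.

```bash
python3 -m creep '[{"dr":[0,0,0],"xyz":[4,0,0],"hand":56},{"dr":[0,0,0],"xyz":[4,0,0],"hand":56},{"dr":[0,0,0],"xyz":[4,0,0],"hand":56},{"dr":[0,0,0],"xyz":[4,0,0],"hand":56},{"dr":[0,0,0],"xyz":[4,0,0],"hand":56},{"dr":[0,0,0],"xyz":[4,0,0],"hand":56},{"dr":[0,0,0],"xyz":[4,0,0],"hand":56},{"dr":[0,0,0],"xyz":[4,0,0],"hand":56},{"dr":[0,0,0],"xyz":[0,0,0],"hand":56}]'
python3 - <<'E'
from w import *
p,M,y=tool();print(p,y); cv2.imwrite("pics/wrist5.png",ctrl.camera("wrist"))
print(M.T@(p-np.array([.66561,-.07804,.05]))*1000)
E
```

```text
t: 7.95
eef_pos: [0.5077, -0.1378, 0.0603]
eef_rot: [0.999, -0.046, 0.0, 0.0]
force: [-0.1, -0.8, 0.1]
width: 0.656
[ 0.50766208 -0.13779772  0.0603237 ] -5.22467750366951
[-151.84541088   73.89310744  -10.38696425]
```

View pics/wrist5.png

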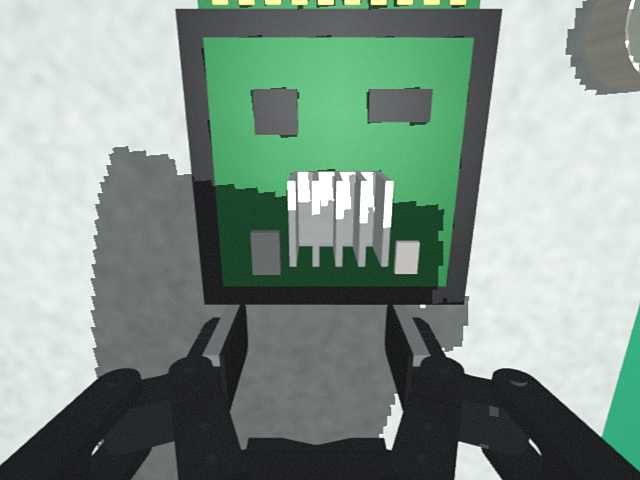

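The module is now square to the tool: its rear edge is level at row 304, with both fingertips touching it. Next I measure the rear-edge offset and front.

```bash
python3 - <<'E'
from w import *
p,M,y=tool();m=ctrl.camera_model("wrist")
for px in [(206,304),(465,304),(177,10),(501,10)]:
    w=cast("wrist",px,.058,m)[0];print(px,(M.T@(w-p)*1000).round(1))
E
```

```text
(206, 304) [ 11.4 -43.    2.3]
(465, 304) [11.4 57.5  2.3]
(177, 10) [111.5 -43.2   2.3]
(501, 10) [111.6  56.6   2.3]
```

```bash
python3 -m creep '[{"dr":[0,0,0],"xyz":[4,0,0],"hand":56},{"dr":[0,0,0],"xyz":[4,0,0],"hand":56},{"dr":[0,0,0],"xyz":[4,0,0],"hand":56},{"dr":[0,0,0],"xyz":[4,0,0],"hand":56},{"dr":[0,0,0],"xyz":[4,0,0],"hand":56},{"dr":[0,0,0],"xyz":[4,0,0],"hand":56},{"dr":[0,0,0],"xyz":[4,0,0],"hand":56},{"dr":[0,0,0],"xyz":[3,0,0],"hand":56},{"dr":[0,0,0],"xyz":[2,0,0],"hand":56},{"dr":[0,0,0],"xyz":[1,0,0],"hand":56},{"dr":[0,0,0],"xyz":[1,0,0],"hand":56},{"dr":[0,0,0],"xyz":[0,0,0],"hand":56}]'
python3 -m creep '[{"dr":[0,0,0],"xyz":[-10,0,0],"hand":56},{"dr":[0,0,0],"xyz":[-10,0,0],"hand":56},{"dr":[0,0,0],"xyz":[0,0,-20],"hand":56},{"dr":[0,0,0],"xyz":[0,0,-20],"hand":56},{"dr":[0,0,0],"xyz":[0,0,-20],"hand":56},{"dr":[0,0,0],"xyz":[0,0,-20],"hand":56},{"dr":[0,0,0],"xyz":[0,0,-20],"hand":56},{"dr":[0,0,0],"xyz":[0,0,-20],"hand":56},{"dr":[0,0,0],"xyz":[0,0,-20],"hand":56},{"dr":[0,0,0],"xyz":[0,0,-20],"hand":56},{"dr":[0,0,0],"xyz":[0,0,0],"hand":56},{"dr":[0,0,0],"xyz":[0,0,0],"hand":56}]'
python3 - <<'E'
from w import *
p,M,y=tool();print(p,y); 
for n in ["wrist","side"]:cv2.imwrite(f"pics/{n}6.png",ctrl.camera(n))
E
```

```text
t: 9.2
eef_pos: [0.542, -0.1409, 0.0603]
eef_rot: [0.999, -0.046, 0.0, 0.0]
force: [-0.2, 0.1, 0.6]
width: 0.657
t: 10.4
eef_pos: [0.5215, -0.1391, 0.2203]
eef_rot: [0.999, -0.046, 0.0, 0.0]
force: [0.3, -0.7, 0.8]
width: 0.656
[ 0.52148966 -0.1390571   0.22030846] -5.232207378132912
```

View pics/wrist6.png

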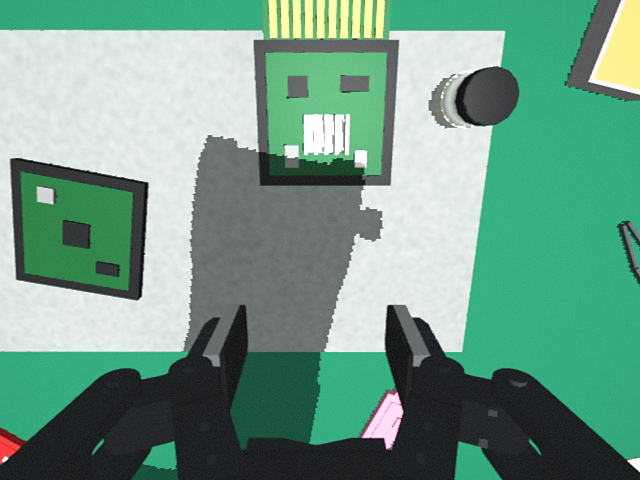

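The wrist view shows the frame front at row ~41, the riser's far edge at row ~31 and the rear edge at row ~185. That leaves a small gap to close, which I measure next.

```bash
cat > gap.py <<'E'
from w import *
def line(im,ch,cols,r0,half,z,m):
    q=edge_cols(ch,cols,lambda c:r0,half);d,x=fitline(q)
    for _ in range(2):
        r=(q-x)@np.array([-d[1],d[0]]);q=q[abs(r)<.8];d,x=fitline(q)
    a=cast("wrist",[x-100*d,x+100*d],z,m)[:,:2];y=a[0]-a[1];y/=np.linalg.norm(y)
    if y[1]<0:y=-y
    return a.mean(0),np.array([y[1],-y[0]]),len(q)
E
python3 - <<'E'
from gap import *
m=ctrl.camera_model("wrist");im=cv2.imread("pics/wrist6.png");red=im[...,2];g=im[...,1]
far=line(im,red,list(range(20,245))+list(range(405,425)),31,6,.05,m)
near=line(im,red,list(range(20,180))+list(range(430,450)),351,6,.05,m)
rear=line(im,red,range(366,384),185,5,.058,m)
# rear lower/upper: top face rear edge
front=line(im,g,range(272,380),47,4,.058,m)  # frame->board inner boundary (check)
deg=lambda v:np.degrees(np.arctan2(v[1],v[0]))
for k,v in dict(far=far,near=near,rear=rear,inner=front).items(): print(k,v[0],round(deg(v[1]),2),v[2])
x=far[1]
print("near->far",(far[0]-near[0])@x*1e3,"rear rel far",(rear[0]-far[0])@x*1e3)
c=np.array([[254.5,40],[398,40],[391,185],[260,185]]);w=cast("wrist",c,.058,m)[:,:2];print(((w-far[0])@x*1e3).round(1))
print(im[36:52,300],'\n',im[25:48,262][:, :],'\n',im[178:192,375])
E
```

```text
Traceback (most recent call last):
  File "gap.py", line 3, in line
    q=edge_cols(ch,cols,lambda c:r0,half);d,x=fitline(q)
                                              ~~~~~~~^^^
  File "mod.py", line 9, in fitline
    vx,vy,x,y=cv2.fitLine(p.astype(np.float32),cv2.DIST_HUBER,0,.001,.001).ravel()
              ~~~~~~~~~~~^^^^^^^^^^^^^^^^^^^^^^^^^^^^^^^^^^^^^^^^^^^^^^^^^
cv2.error: OpenCV(4.12.0) /io/opencv/modules/imgproc/src/linefit.cpp:618: error: (-215:Assertion failed) npoints2 >= 0 || npoints3 >= 0 in function 'fitLine'
```

```bash
python3 - <<'E'
import cv2
im=cv2.imread("pics/wrist6.png")
cv2.imwrite("pics/w6c.png",cv2.resize(im[0:100,240:440],None,fx=4,fy=4,interpolation=cv2.INTER_NEAREST))
E
```

```text
(no output)
```

View pics/w6c.png

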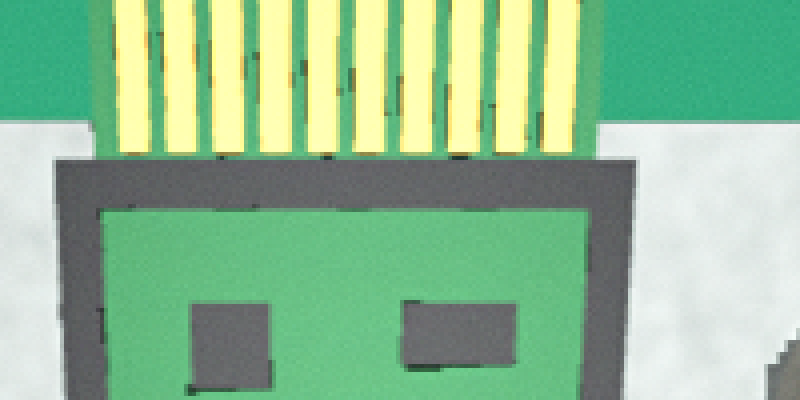

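```bash
cat >> gap.py <<'E'
def report(f,m,fr,nr,fc,rc=None,frontcols=None,frontrow=None):
    im=cv2.imread(f);red=im[...,2]
    far=line(im,red,fc,fr,6,.05,m); x=far[1]
    near=line(im,red,list(range(20,180)),nr,6,.05,m)
    deg=lambda v:round(np.degrees(np.arctan2(v[1],v[0])),2)
    print("far",far[0].round(4),deg(x),far[2],"near",deg(near[1]),near[2],"depth",((far[0]-near[0])@x*1e3).round(1))
    for c0,r0 in zip(frontcols,frontrow):
        q=edge_cols(red,c0,lambda c:r0,4)
        if len(q): w=cast("wrist",q,.058,m)[:,:2]; print("  cols",c0[0],"row",q[:,1].mean().round(2),"x rel edge",((w-far[0])@x*1e3).mean().round(2),len(q))
E
python3 - <<'E'
from gap import *
m=ctrl.camera_model("wrist")
report("pics/wrist6.png",m,31,351,list(range(20,245))+list(range(405,425)),
 frontcols=[range(256,262),range(392,397),range(262,275),range(366,384)],frontrow=[40,40,185,185])
E
```

```text
far [ 0.67   -0.0392] -5.28 245 near -5.18 160 depth 259.9
  cols 256 row 39.37 x rel edge -7.4 6
  cols 392 row 39.36 x rel edge -7.24 5
  cols 262 row 185.19 x rel edge -107.39 13
  cols 366 row 185.14 x rel edge -107.21 18
```

There's a consistent gap of 7.3 mm left, and the check dimensions came out at 259.9 and 100.0 mm. The carrier is square to about 0.1°. I'll go back down and push the rest gently.

```bash
python3 -m creep '[{"dr":[0,0,0],"xyz":[0,0,20],"hand":56},{"dr":[0,0,0],"xyz":[0,0,20],"hand":56},{"dr":[0,0,0],"xyz":[0,0,20],"hand":56},{"dr":[0,0,0],"xyz":[0,0,20],"hand":56},{"dr":[0,0,0],"xyz":[0,0,20],"hand":56},{"dr":[0,0,0],"xyz":[0,0,20],"hand":56},{"dr":[0,0,0],"xyz":[0,0,20],"hand":56},{"dr":[0,0,0],"xyz":[0,0,20],"hand":56},{"dr":[0,0,0],"xyz":[0,0,0],"hand":56},{"dr":[0,0,0],"xyz":[8,0,0],"hand":56},{"dr":[0,0,0],"xyz":[8,0,0],"hand":56}]'
python3 -m creep '[{"dr":[0,0,0],"xyz":[2,0,0],"hand":56},{"dr":[0,0,0],"xyz":[2,0,0],"hand":56},{"dr":[0,0,0],"xyz":[2,0,0],"hand":56},{"dr":[0,0,0],"xyz":[2,0,0],"hand":56},{"dr":[0,0,0],"xyz":[1,0,0],"hand":56},{"dr":[0,0,0],"xyz":[1,0,0],"hand":56},{"dr":[0,0,0],"xyz":[0.5,0,0],"hand":56},{"dr":[0,0,0],"xyz":[0,0,0],"hand":56},{"dr":[0,0,0],"xyz":[0,0,0],"hand":56}]'
python3 - <<'E'
from w import *
p,M,y=tool();print(p,y,M.T@(p-np.array([.5420,-.1409,.0603]))*1000)
m=ctrl.camera_model("wrist");cv2.imwrite("pics/wrist7.png",ctrl.camera("wrist"))
E
```

```text
t: 11.6
eef_pos: [0.5381, -0.1405, 0.0601]
eef_rot: [0.999, -0.046, -0.0, -0.0]
force: [0.4, -0.0, 0.8]
width: 0.657
t: 12.5
eef_pos: [0.5484, -0.1415, 0.0604]
eef_rot: [0.999, -0.046, 0.0, 0.0]
force: [-0.6, -0.3, 0.6]
width: 0.657
[ 0.54842727 -0.14150397  0.06037337] -5.2266102642388645 [ 6.45557615  0.01596261 -0.07212854]
```

View pics/wrist7.png

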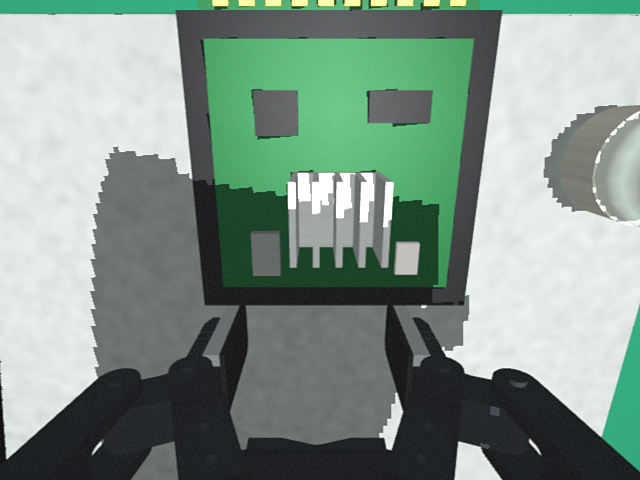

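Here the frame front is at row ~10 and the riser edge at row ~12. The frame's top face is 8 mm nearer the camera, so I need rays to compare the two.

```bash
python3 - <<'E'
from gap import *
m=ctrl.camera_model("wrist");im=cv2.imread("pics/wrist7.png");red=im[...,2]
far=line(im,red,list(range(10,170))+list(range(510,630)),13,6,.05,m);x=far[1]
print(far[0],np.degrees(np.arctan2(x[1],x[0])),far[2])
for c in (range(182,195),range(482,496)):
  q=edge_cols(red,c,lambda c:11,5);print(q[:,1].mean() if len(q) else None, ((cast("wrist",q,.058,m)[:,:2]-far[0])@x*1e3).mean() if len(q) else None)
for c in (range(250,300),range(330,380)):
  q=edge_cols(red,c,lambda c:304,4);print(q[:,1].mean() if len(q) else None, ((cast("wrist",q,.058,m)[:,:2]-far[0])@x*1e3).mean() if len(q) else None)
E
```

```text
[ 0.66158949 -0.13922631] -5.1837060637774695 279
9.322222222222221 -0.7545405280716373
None None
304.84302288582865 -101.50812566536071
304.84542063253105 -101.50565299895635
```

About 1 mm is left, so one more millimetre, then retreat and a full check.

```bash
python3 -m creep '[{"dr":[0,0,0],"xyz":[0.5,0,0],"hand":56},{"dr":[0,0,0],"xyz":[0.5,0,0],"hand":56},{"dr":[0,0,0],"xyz":[0,0,0],"hand":56},{"dr":[0,0,0],"xyz":[0,0,0],"hand":56}]'
python3 -m creep '[{"dr":[0,0,0],"xyz":[-10,0,0],"hand":56},{"dr":[0,0,0],"xyz":[-12,0,0],"hand":56},{"dr":[0,0,0],"xyz":[0,0,-20],"hand":56},{"dr":[0,0,0],"xyz":[0,0,-20],"hand":56},{"dr":[0,0,0],"xyz":[0,0,-20],"hand":56},{"dr":[0,0,0],"xyz":[0,0,-20],"hand":56},{"dr":[0,0,0],"xyz":[0,0,-20],"hand":56},{"dr":[0,0,0],"xyz":[0,0,-20],"hand":56},{"dr":[0,0,0],"xyz":[0,0,-20],"hand":56},{"dr":[0,0,0],"xyz":[0,0,-20],"hand":56},{"dr":[0,0,0],"xyz":[0,0,0],"hand":56},{"dr":[0,0,0],"xyz":[0,0,0],"hand":56}]'
python3 - <<'E'
from gap import *
m=ctrl.camera_model("wrist")
cv2.imwrite("pics/wrist8.png",ctrl.camera("wrist"));cv2.imwrite("pics/side8.png",ctrl.camera("side"))
report("pics/wrist8.png",m,34,354,list(range(20,245))+list(range(405,425)),
 frontcols=[range(256,262),range(392,397),range(262,275),range(366,384)],frontrow=[34,34,177,177])
c=cv2.imread("pics/side8.png")[180:330,270:450];cv2.imwrite("pics/side8c.png",cv2.resize(c,None,fx=4,fy=4,interpolation=cv2.INTER_CUBIC))
E
```

```text
t: 12.95
eef_pos: [0.5494, -0.1416, 0.0603]
eef_rot: [0.999, -0.046, -0.0, 0.0]
force: [-1.2, -0.2, 1.1]
width: 0.654
t: 14.15
eef_pos: [0.5272, -0.1396, 0.2203]
eef_rot: [0.999, -0.046, 0.0, 0.0]
force: [-0.1, 0.3, -0.1]
width: 0.657
far [ 0.6706 -0.043 ] -5.21 245 near -5.19 160 depth 260.5
  cols 256 row 36.24 x rel edge -0.09 6
  cols 392 row 36.27 x rel edge -0.05 5
```

View pics/wrist8.png

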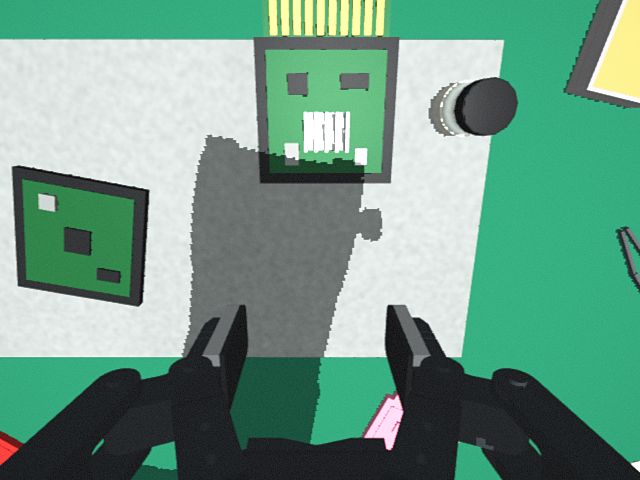

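View pics/side8c.png

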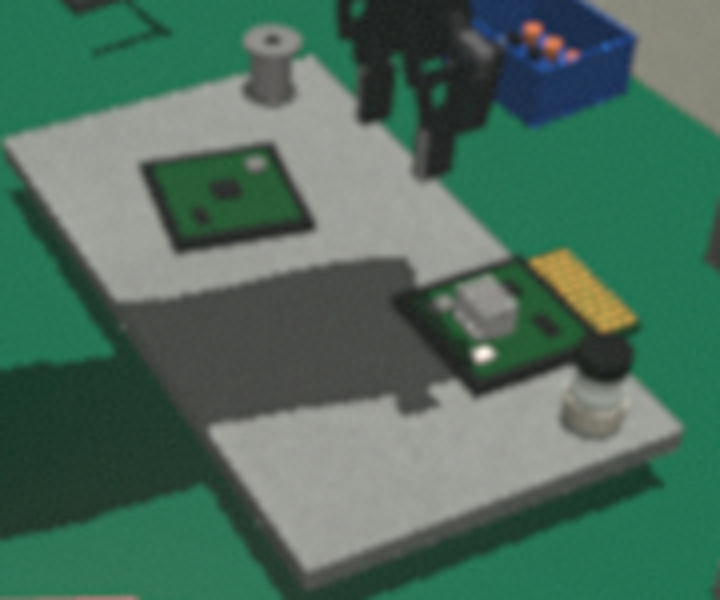

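The frame front is within 0.1 mm of the riser edge at both corners, and the carrier is square. The gripper is clear and nothing else has moved, so I'm handing in.

```bash
python3 - <<'E'
from rig import ctrl
print(ctrl.read_state()["t"]);ctrl.sign_off()
E
```

```text
14.25
the job is handed in; nothing more can be done
```

The longer carrier now lies square at the far edge of the riser with its tongue sticking out past it. I pushed only on its rear edge, with both fingertips just above the riser, backed off once to measure, and handed in at 14.25 s.

**Last checks (wrist camera, gripper clear):**
- **Position:** the frame front is 0.05 to 0.1 mm short of the edge at both corners, so the tongue overhangs by about 30 mm.
- **Squareness:** the two corners agree to about 0.05 mm, so the frame front is square to the edge within the measurement. The riser depth measured 260.5 mm against a true 260.
- **Surroundings:** by eye in the last side and wrist pictures, the spare, spool and flux jar are where they were. The heat sink was not touched, and pushing forces were about 1 N.

**What was off or disagreed:**
- **Sideways drift:** while turning square, the carrier moved about 8 mm to the right along the edge. I left this uncorrected, because a sideways push could have spoiled the alignment.
- **Camera disagreement:** the top and wrist cameras differed by about 4 to 5 mm on where the carrier started. I used the wrist camera for the final positioning.
- **Missing reading:** the rear-edge check in the last picture found no edge, because I searched the wrong rows. The final numbers rest on the front edge alone.
- **Touch-down:** finding the riser's height took one press of about 13 N on its top.

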